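# Sort the tagged battery modules, damaged one under the hood

### The job

Sort the three coloured battery modules, one after another in this order: first slide the damaged red one lengthways under the low steel hood, straight in through its open front until its nose meets the back wall; then lay the blue one flat in the blue tray; then lay the green one flat in the green tray. Leave the two grey modules where they are.

Things in the scene. Friction and masses are not known exactly. Their poses are not given: they have to be found in the camera images.
- module_red: Red battery module, a block 90 mm long (its x), 46 mm wide (its y), 40 mm tall, lying flat on the bench with z up, about 0.3 kg (0.2 to 0.4), black bands at both ends; its two ends are interchangeable. Origin at the centre of its underside. The damaged one; it belongs under the hood.
- module_blue: Blue battery module, a block 90 mm long (its x), 46 mm wide (its y), 40 mm tall, lying flat on the bench with z up, about 0.3 kg (0.2 to 0.4), black bands at both ends; its two ends are interchangeable. Origin at the centre of its underside. It belongs in the blue tray.
- module_green: Green battery module, a block 90 mm long (its x), 46 mm wide (its y), 40 mm tall, lying flat on the bench with z up, about 0.3 kg (0.2 to 0.4), black bands at both ends; its two ends are interchangeable. Origin at the centre of its underside. It belongs in the green tray.
- module_grey_a: Grey battery module, a block 90 mm long (its x), 46 mm wide (its y), 40 mm tall, lying flat on the bench with z up, about 0.3 kg (0.2 to 0.4), black bands at both ends; its two ends are interchangeable. Origin at the centre of its underside. Not part of the job: leave it alone.
- module_grey_b: Grey battery module, a block 90 mm long (its x), 46 mm wide (its y), 40 mm tall, lying flat on the bench with z up, about 0.3 kg (0.2 to 0.4), black bands at both ends; its two ends are interchangeable. Origin at the centre of its underside. Not part of the job: leave it alone.
- tray_blue: Shallow blue plastic tray fixed to the bench, open on top: outside 122 mm (its x) by 78 mm (its y), wall top 12 mm above the bench, walls and floor 4 mm thick, inside 114 x 70 mm. Origin at the centre of its underside, at bench height; a module lying in it has its underside 4 mm higher. Home of the blue module, long side along the tray's long side, either way round.
- tray_green: Shallow green plastic tray fixed to the bench, open on top: outside 122 mm (its x) by 78 mm (its y), wall top 12 mm above the bench, walls and floor 4 mm thick, inside 114 x 70 mm. Origin at the centre of its underside, at bench height; a module lying in it has its underside 4 mm higher. Home of the green module, long side along the tray's long side, either way round.
- hood: Fixed low hood of 4 mm bare steel, red and yellow stripes on its roof, no floor; front open, facing its -x (robot side). In mm: outside 66 deep (x) x 78 wide (y) x 54 tall, inside 70 wide, 50 high. Origin: footprint centre at bench height; front edge at x = -33, inner face of back wall at x = +29. A module pushed home has its centre at x = -16; its last 28 stick out and can be pushed from behind.

How it is judged:
By the outcome, as a careful person would: the job done as asked, in the order asked, and still so for the second after the job is handed in, with the robot touching nothing.
It also fails if it takes over 106 s, if anything falls off the work surface, if the arm or the gripper's body presses on something with over 40 N, if the wrist force passes 120 N, or if a joint passes its speed limit or range.

### The arm

A 6-joint arm with a two-finger parallel gripper is mounted at the origin on the work surface. World frame = base frame: x ahead of the robot, y to its left, z up, the work surface at z = 0. Lengths are in mm, angles in rad, forces in N, time in s.
With the tool pointing down it reaches from about 350 to 875 mm from the base axis. Payload 4.2 kg.
Tool frame: the origin (TCP) lies between the finger pads; the fingertips stand 17 mm ahead of it and the grasp point (between the pads) lies 2 mm behind it; z points along the fingers, y is the line along which they close (so a half turn about z gives the same grasp; the last joint's range is limited). The gripper opens to 85 mm and grips with 20 to 120 N. Pads are 22 mm wide; open, the fingers measure 114 mm over their backs; the gripper's body (76 mm by 85 mm) begins 54 mm behind the grasp point. The pads swing forward as they close: fully open they stand 13 mm farther back than shut.
Start: joints at [-0.911, 0.385, 0.008, 0, -1.194, -0.259], TCP at [243.86, -575.44, 248.312] pointing down, gripper open.
Joint ranges: [-3.14, 3.14], [-1.21, 2.06], [-1.07, 1.41], [-3.16, 2.05], [-2.99, -0.16], [-3.1, 3.1]. Speed limits (rad/s): [2.79, 2.79, 3.14, 3.14, 3.14, 3.14].

### API

Orientations are given as a unit quaternion [x, y, z, w].
In Python, from bench import arm, optics, status, job gives the robot as it stands (arm), with the cameras (optics), the readings (status) and the job (job).
- The arm moves only by the tool advance, called after "Call:" as a command line: name --argument value ..., lists and objects as JSON in quotes. Schema: {"type":"object","properties":{"motion":{"type":"array","items":{"type":"array","prefixItems":[{"type":"array","items":{"type":"number"},"minItems":3,"maxItems":3},{"type":"array","items":{"type":"number"},"minItems":3,"maxItems":3}],"minItems":2,"maxItems":2},"minItems":1,"maxItems":10},"aperture":{"type":"number"},"only":{"type":"string"},"quiet":{"type":"boolean"},"lines":{"type":"string"}},"required":["motion"],"additionalProperties":false}. motion is a list of rows, 1 to 10 of them, each written [[dx, dy, dz], [rx, ry, rz]]: dx, dy, dz in normalised numbers (1 is 1000 mm), then a rotation vector rx, ry, rz in parts of the range, where 1.0 means 180 degrees; each row is the pose to reach, as a shift and turn from the pose commanded when the call began, along the tool's axes at that moment; what a row does not reach only later rows make up. A row lasts 1/10 s, in which the tool goes at most 50 mm and 0.15 rad, less where a joint would pass 70% of its speed; a pose out of reach is approached as far as the arm can. aperture is the finger opening in mm, set as the call begins (left out keeps the last). The fingers move at their own pace and stop on an object; the grip force is fixed at half the most. Time passes only in rows, so rows that do not move let the fingers close. The tool returns the time, the measured TCP pose, the force, the opening and the grip force at its end. only (a regular expression) keeps the lines of the reply that match it, lines (a string "A,B") keeps lines A to B, and quiet returns only ok. No shift or turn number may pass 1 either way. Input that does not fit is refused with a message, and nothing moves.
- status.read_state(): the state, without advancing time (a new reading comes with each control period).
- optics.get_image(name): name is "scene" or "top" or "wrist"; returns the picture (384x512x3 uint8, blue, green, red); there is no depth.
- optics.get_calibration(name): a dict with "K" (3x3 intrinsics, pixels), "D" ([k1, k2, p1, p2, k3] as OpenCV has them; the pictures are not rectified), "rvec" (rotation vector, rad) and "tvec" (3), from world to camera coordinates, as OpenCV has them. Camera axes: x right, y down, z forward; pixel columns grow to the right and rows downward; lengths in mm; the calibration is good to about 2 mm. A picture is of the moment at which its call begins: read the wrist's pose just before it. get_calibration takes no time and is no camera call; for the wrist camera it gives the pose at the moment of the call.
- job.job_done(): hands the job in; it is judged then, once.
The state is a dict: "clock": time; "joints": joint angles; "joint_vel": joint speeds; "joint_efforts": joint torques, N m; "position": TCP position; "ee_rot": TCP orientation; "contact_force": force on the tool from outside, world axes, zero at the start; "wrist_torque": the same for the moment, N m; "gripper_width": finger opening in mm; "grasp_force": force on a finger pad.
Only numpy, scipy, OpenCV 4.12 (cv2) and the standard library are available. Lean on these libraries where they do the work, as an engineer would, in place of code of your own. Each camera call takes 0.05 s, during which the arm holds its last target. There are 200 camera calls.

## Working session

There is one attempt and no reset: what is moved stays moved. The work goes in short steps, Python scripts to look and compute and a tool call to move; the robot and the scene stay as the last step left them, time stands still between calls to the robot, and variables do not carry over. Pictures are saved under pics/ and viewed, at most 14 in all, crops included, and the job is handed in when it is done.

```bash
ls; mkdir -p pics
```

Run:
```python
from bench import arm, optics, status, job
import cv2,numpy as np
for n in("top","scene"):
    cv2.imwrite(f"pics/{n}0.png",optics.get_image(n))
    c=optics.get_calibration(n);R=cv2.Rodrigues(np.array(c["rvec"],float))[0];print(n,c["K"],c["D"],-R.T@np.array(c["tvec"]).ravel(),R)
print(status.read_state())
```

```text
bench.py
pics
top [[496.51251678   0.         260.43833033]
 [  0.         496.51251678 194.16593917]
 [  0.           0.           1.        ]] [0.01326651 0.         0.         0.         0.        ] [ 428.87955017   35.51721313 1304.96756139] [[ 0.00455356 -0.99997142 -0.00603592]
 [-0.99627861 -0.00401705 -0.08609761]
 [ 0.0860709   0.00640551 -0.99626842]]
scene [[379.21909684   0.         258.95720791]
 [  0.         379.21909684 193.04882259]
 [  0.           0.           1.        ]] [-0.09163864  0.          0.          0.          0.        ] [1029.52715274  525.94565518  543.36446579] [[-0.70699811  0.70695391 -0.01923116]
 [ 0.43706541  0.41539133 -0.79776179]
 [-0.55599236 -0.57242135 -0.60266599]]
{'clock': 0.1, 'joints': array([-9.11373859e-01,  3.85479658e-01,  6.73005263e-03, -4.38415048e-04,
       -1.19400918e+00, -2.58601302e-01]), 'joint_vel': array([ 0.00120571, -0.00210811,  0.00234182,  0.00118142,  0.00128076,
        0.0003781 ]), 'joint_efforts': array([-7.29687508e-04, -3.93318021e+01,  1.88928044e+01,  4.19795126e+00,
       -2.62147470e-03,  2.90579763e-06]), 'position': array([ 243.67696225, -574.99171516,  247.31774504]), 'ee_rot': array([-1.98992376e-01,  9.80000525e-01,  9.69938788e-04, -2.52085456e-04]), 'contact_force': array([ 0.41554486,  0.30870477, -0.58518375]), 'wrist_torque': array([ 0.01988589, -0.04112683,  0.00418961]), 'grasp_force': 0.0, 'gripper_width': 85.30394741261112}
```

View pics/top0.png

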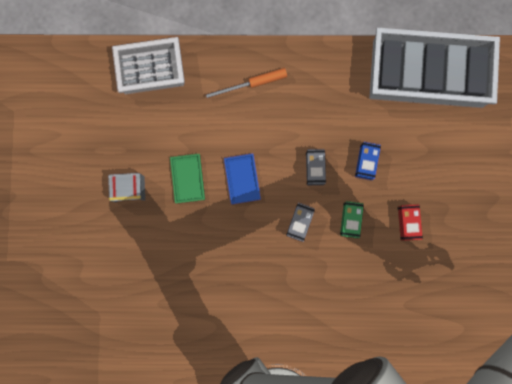

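View pics/scene0.png

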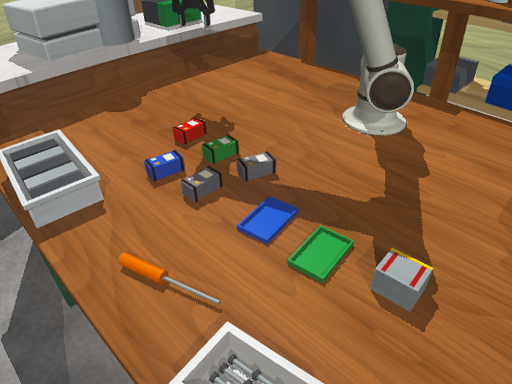

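The top view shows the hood at (125,186), the green tray at (187,178) and the blue tray at (242,178). The modules are blue (368,160), green (352,219), red (411,222), and grey (316,167) and (301,221). The hood's yellow front edge faces the robot.

Create h.py:
```python
from bench import arm, optics, status, job
import cv2,numpy as np
from scipy.spatial.transform import Rotation as Ro
def cast(n,px,z,c=None):
    c=c or optics.get_calibration(n);R=cv2.Rodrigues(np.array(c["rvec"],float))[0];t=np.array(c["tvec"],float).ravel()
    u=cv2.undistortPoints(np.array(px,float).reshape(-1,1,2),c["K"],np.array(c["D"]))[:,0]
    d=np.c_[u,np.ones(len(u))]@R; o=-R.T@t
    return o+d*((z-o[2])/d[:,2])[:,None]
H={"red":[(0,8),(172,180)],"blue":[(105,130)],"green":[(50,85)]}
def mask(im,col,vmin=40):
    h=cv2.cvtColor(im,cv2.COLOR_BGR2HSV);m=0
    for a,b in H[col]: m=m|cv2.inRange(h,(a,130,vmin),(b,255,255))
    return m
def blobs(m,amin=60):
    return [c for c in cv2.findContours(m,cv2.RETR_EXTERNAL,cv2.CHAIN_APPROX_NONE)[0] if cv2.contourArea(c)>amin]
def rect(pts):
    (c,s,a)=cv2.minAreaRect(pts[:,:2].astype(np.float32))
    if s[0]<s[1]: s=s[::-1];a+=90
    return np.round(c,1),np.round(s,1),round((a+90)%180-90,1)
def totool(d):
    "world shift -> tool axes"
    return Ro.from_quat(status.read_state()["ee_rot"]).inv().apply(d)
```

Run:
```python
from h import *
im=cv2.imread("pics/top0.png")
for col in H:
    for b in blobs(mask(im,col)):
        for z in(12,40): print(col,z,*rect(cast("top",b[:,0],z)))
print("hood",cast("top",[(111,198),(141,196),(109,174),(141,173)],54).round())
c=optics.get_calibration("wrist");R=cv2.Rodrigues(np.array(c["rvec"],float))[0];print(c["K"],c["D"],-R.T@np.array(c["tvec"]).ravel(),R)
big=cv2.resize(im[130:250,90:440],None,fx=2.28,fy=2.28,interpolation=cv2.INTER_CUBIC);cv2.imwrite("pics/top0big.png",big)
```

```text
red 12 [ 474.3 -343.7] [86.2 59.4] 3.6
red 40 [ 473.3 -335.5] [84.3 58.1] 3.6
blue 12 [581.8  93.1] [120.3  75.7] 10.0
blue 40 [578.5  91.9] [117.7  74. ] 10.0
blue 12 [ 628.1 -236.6] [86.9 48.6] -11.0
blue 40 [ 623.8 -230.7] [85.1 47.5] -11.0
green 12 [582.5 236.5] [113.4  71. ] 7.1
green 40 [579.1 232.2] [110.9  69.5] 7.1
hood [[526. 421.  54.]
 [531. 346.  54.]
 [587. 428.  54.]
 [590. 347.  54.]]
[[277.65571353   0.         258.23325541]
 [  0.         277.65571353 191.7911795 ]
 [  0.           0.           1.        ]] [-0.03883595  0.          0.          0.          0.        ] [ 181.57526547 -600.07075988  373.87386707] [[-0.3909746   0.92039699  0.00287158]
 [ 0.88780132  0.37630165  0.26496394]
 [ 0.24279143  0.10614356 -0.96425405]]
```

View pics/top0big.png

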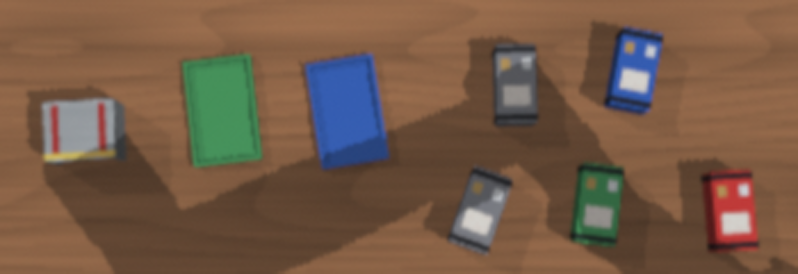

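The enlarged view confirms the five modules are well separated and the hood opens toward the robot (yellow front edge). I'll move over the module cluster and look with the wrist camera.

Careful with the scale: shifts go in shares of 1000 mm and turns go in shares of 180 degrees. That gives: -351 mm / 1000 = -0.351, 172 mm / 1000 = 0.172, 0.34 rad / 3.1416 = 0.1082.

Call:
advance --motion '[[[-0.351,0.172,0],[0,0,0.1082]],[[-0.351,0.172,0],[0,0,0.1082]],[[-0.351,0.172,0],[0,0,0.1082]],[[-0.351,0.172,0],[0,0,0.1082]],[[-0.351,0.172,0],[0,0,0.1082]],[[-0.351,0.172,0],[0,0,0.1082]],[[-0.351,0.172,0],[0,0,0.1082]],[[-0.351,0.172,0],[0,0,0.1082]],[[-0.351,0.172,0],[0,0,0.1082]],[[-0.351,0.172,0],[0,0,0.1082]]]'

```text
clock: 1.1
position: [500.3, -279.0, 247.7]
ee_rot: [-0.032, 1.0, 0.0, -0.001]
contact_force: [0.2, -0.3, -0.2]
gripper_width: 85.4
grasp_force: 0.0
```

Run:
```python
from h import *
print(status.read_state()["position"],status.read_state()["joints"].round(2),status.read_state()["ee_rot"].round(4))
im=optics.get_image("wrist");cv2.imwrite("pics/w1.png",im)
for col in H:
    for b in blobs(mask(im,col),300): print(col,*rect(cast("wrist",b[:,0],40)),cv2.boundingRect(b))
```

```text
[ 500.31518461 -278.99893644  247.67763398] [-0.23  0.3  -0.12 -0.   -1.15 -1.28] [-3.160e-02  9.995e-01  3.000e-04 -7.000e-04]
red [ 470.1 -336.5] [71.4 50.1] 3.5 (189, 115, 44, 61)
blue [ 625.7 -234.5] [79.1 50.7] -11.5 (263, 236, 46, 59)
blue [573.4  51.1] [116.9  57.9] 10.6 (473, 200, 39, 81)
green [ 476.6 -189.7] [70.  45.6] -7.3 (308, 128, 50, 62)
```

View pics/w1.png

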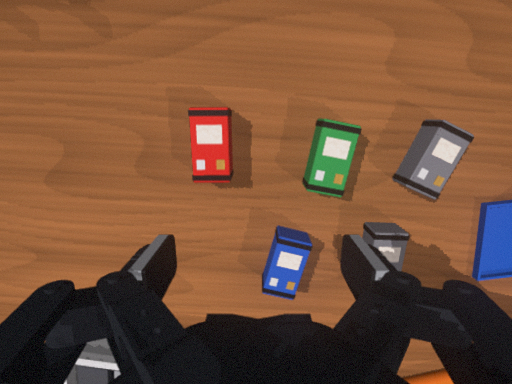

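Wrist view: red at (211,145), green (333,157), blue (287,262), greys at the right, blue tray edge at (495,240). I'll grip red near its robot-side end so the fingers stay outside the hood.

Scaled: 170 mm / 1000 = 0.17, 130 mm / 1000 = 0.13.

Call:
advance --motion '[[[0.03,-0.029,0],[0,0,0]],[[0.061,-0.058,0.03],[0,0,0]],[[0.061,-0.058,0.08],[0,0,0]],[[0.061,-0.058,0.13],[0,0,0]],[[0.061,-0.058,0.17],[0,0,0]],[[0.061,-0.058,0.17],[0,0,0]]]' --aperture 80

```text
clock: 1.75
position: [437.1, -341.1, 72.8]
ee_rot: [-0.028, 1.0, 0.003, -0.006]
contact_force: [-0.0, -0.8, -0.3]
gripper_width: 80.2
grasp_force: 0.0
```

Run:
```python
from h import *
im=optics.get_image("wrist");cv2.imwrite("pics/w2.png",im)
for b in blobs(mask(im,"red"),300): print(*rect(cast("wrist",b[:,0],40)),cv2.boundingRect(b))
```

```text
[ 474.7 -338.7] [69.  47.4] 4.3 (220, 227, 75, 93)
[ 427.1 -341.8] [46.9 15. ] -86.6 (220, 196, 76, 24)
```

View pics/w2.png

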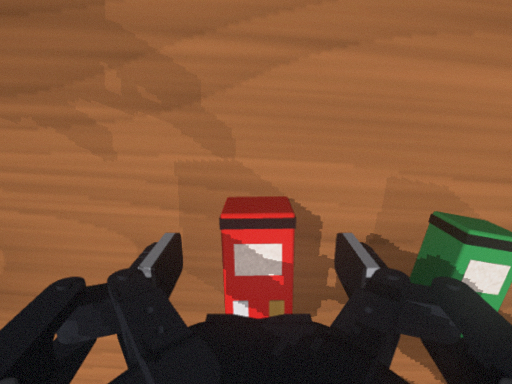

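The module sits centred between the pads; its rear top edge is at row ~219 (columns 221–295).

Run:
```python
from h import *
print(cast("wrist",[(221,219),(295,219)],40).round(1),status.read_state()["position"],status.read_state()["ee_rot"])
```

```text
[[ 435.9 -364.2   40. ]
 [ 433.2 -318.    40. ]] [ 439.94761726 -342.26650744   76.34771814] [-0.02930641  0.99956508  0.00118081 -0.00306339]
```

Scaled: 57 mm / 1000 = 0.057, 40 mm / 1000 = 0.04.

Call:
advance --motion '[[[0,0,0.02],[0,0,0]],[[0,0,0.04],[0,0,0]],[[0,0,0.057],[0,0,0]],[[0,0,0.057],[0,0,0]],[[0,0,0.057],[0,0,0]]]'

```text
clock: 2.3
position: [443.9, -342.9, 23.7]
ee_rot: [-0.03, 1.0, -0.001, 0.002]
contact_force: [1.3, -0.3, 0.4]
gripper_width: 80.5
grasp_force: 0.0
```

Call:
advance --motion '[[[0,0,0],[0,0,0]],[[0,0,0],[0,0,0]],[[0,0,0],[0,0,0]],[[0,0,0],[0,0,0]],[[0,0,0],[0,0,0]],[[0,0,0],[0,0,0]],[[0,0,0],[0,0,0]],[[0,0,0],[0,0,0]]]' --aperture 30

```text
clock: 3.1
position: [443.5, -342.2, 22.9]
ee_rot: [-0.031, 1.0, -0.001, 0.001]
contact_force: [-0.7, -0.5, 5.8]
gripper_width: 45.0
grasp_force: 62.3
```

Call:
advance --motion '[[[0,0,-0.02],[0,0,0]],[[0,0,-0.06],[0,0,0]],[[0,0,-0.06],[0,0,0]],[[0,0,-0.06],[0,0,0]]]'

```text
clock: 3.5
position: [442.6, -341.6, 82.1]
ee_rot: [-0.03, 1.0, -0.0, 0.001]
contact_force: [-0.1, -0.2, -3.7]
gripper_width: 45.2
grasp_force: 62.0
```

Run:
```python
from h import *
im=optics.get_image("wrist");cv2.imwrite("pics/w3.png",im)
s=status.read_state();print(s["position"],s["ee_rot"])
for b in blobs(mask(im,"red"),300): print(cv2.boundingRect(b))
```

```text
[ 441.83447538 -341.23278659   80.92250098] [-3.00882573e-02  9.99547032e-01  5.08923900e-04 -4.09955657e-04]
(207, 259, 104, 56)
(205, 209, 107, 39)
```

View pics/w3.png

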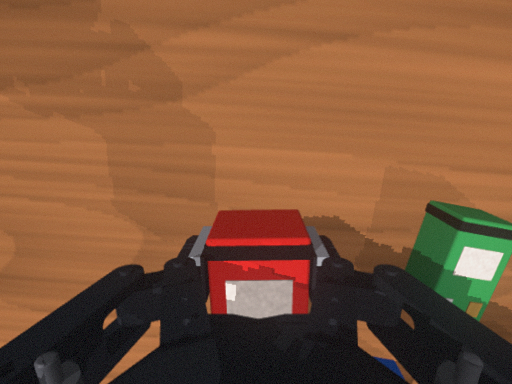

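Red is held squarely, rear top edge at row ~248 (cols 207–311). Carrying it high toward the hood.

Run:
```python
from h import *
print(cast("wrist",[(207,249),(311,249)],98).round(1))
```

```text
[[ 431.5 -362.7   98. ]
 [ 428.8 -317.5   98. ]]
```

Call:
advance --motion '[[[0,0,-0.05],[0,0,0]],[[0,0,-0.09],[0,0,0]],[[-0.015,0.1,-0.11],[0,0,0]],[[-0.022,0.145,-0.14],[0,0,0]],[[-0.029,0.19,-0.17],[0,0,0]],[[-0.036,0.235,-0.17],[0,0,0]],[[-0.043,0.28,-0.17],[0,0,0]],[[-0.05,0.325,-0.17],[0,0,0]],[[-0.057,0.37,-0.17],[0,0,0]],[[-0.057,0.37,-0.17],[0,0,0]]]'

```text
clock: 4.55
position: [476.0, 33.5, 249.9]
ee_rot: [-0.031, 1.0, -0.0, -0.002]
contact_force: [0.3, -0.9, -2.2]
gripper_width: 45.1
grasp_force: 62.7
```

Call:
advance --motion '[[[-0.006,0.045,0],[0,0,0]],[[-0.012,0.09,0],[0,0,0]],[[-0.019,0.135,0],[0,0,0]],[[-0.026,0.18,0],[0,0,0]],[[-0.033,0.225,0],[0,0,0]],[[-0.039,0.266,0],[0,0,0]],[[-0.039,0.266,0],[0,0,0]],[[-0.039,0.266,0],[0,0,0]],[[-0.039,0.266,0],[0,0,0]]]'

```text
clock: 5.45
position: [499.1, 298.0, 249.8]
ee_rot: [-0.03, 1.0, -0.001, -0.001]
contact_force: [-0.4, -0.3, -2.2]
gripper_width: 45.5
grasp_force: 62.8
```

Run:
```python
from h import *
s=status.read_state();im=optics.get_image("wrist");cv2.imwrite("pics/w4.png",im)
c=optics.get_calibration("wrist");print(s["position"],s["ee_rot"]);import pickle;pickle.dump(c,open("c4.pkl","wb"))
```

```text
[499.13174958 297.97678911 249.8436663 ] [-0.03012096  0.99954481 -0.00106618 -0.00132643]
```

View pics/w4.png

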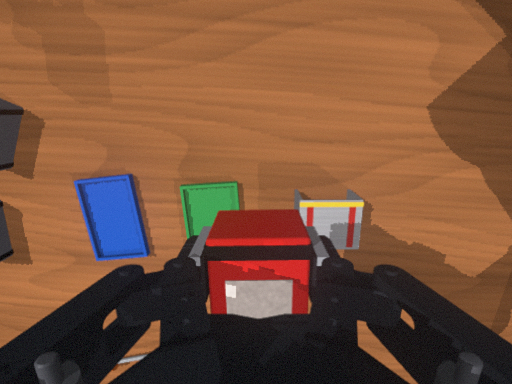

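Wrist view: blue tray at (112,217), green tray (212,210, partly hidden), hood roof with yellow front strip at (300–363, 203) and red stripes at cols 310 and 350. Measuring these on the roof plane.

Run:
```python
from h import *
import pickle;c=pickle.load(open("c4.pkl","rb"));im=cv2.imread("pics/w4.png")
h=cv2.cvtColor(im,cv2.COLOR_BGR2HSV)
roi=np.zeros(im.shape[:2],np.uint8);roi[180:260,290:380]=255
y=cv2.inRange(h,(20,120,100),(35,255,255))&roi
for b in blobs(y,20): print("yel",*rect(cast("wrist",b[:,0],54,c)),cv2.boundingRect(b), cast("wrist",cv2.boxPoints(cv2.minAreaRect(b)),54,c)[:,:2].round(1).tolist())
for b in blobs(mask(im,"red")&roi,20):
    if cv2.boundingRect(b)[0]>300: print("red",*rect(cast("wrist",b[:,0],54,c)),cv2.boundingRect(b))
for b in blobs(mask(im,"blue"),1000): print("blue",*rect(cast("wrist",b[:,0],12,c)))
cv2.imwrite("pics/z4.png",cv2.resize(im[170:270,280:390],None,fx=5,fy=5,interpolation=cv2.INTER_CUBIC))
```

```text
yel [530.1 391.1] [77.9  5.2] -86.6 (300, 202, 64, 5) [[529.9, 352.1], [525.2, 429.3], [530.3, 430.2], [535.0, 352.6]]
red [548.  365.8] [22.6  6.2] 6.2 (307, 208, 6, 18)
red [558.6 419. ] [52.6  7.3] 3.4 (346, 207, 10, 40)
blue [584.2  97.4] [122.6  82.2] 9.6
```

View pics/z4.png

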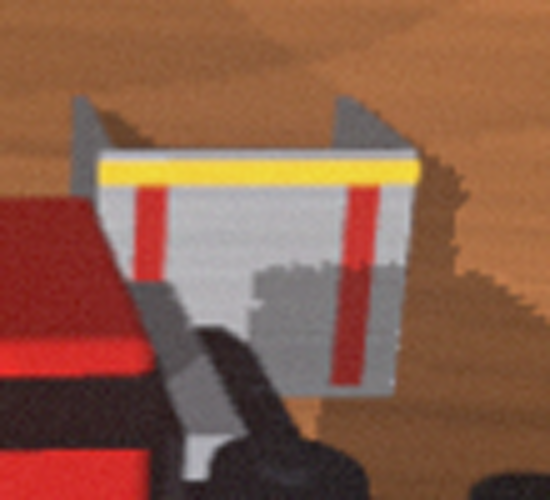

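The zoom confirms the roof's front edge with a yellow strip just behind it and the open side walls below; hood yaw is about 3.4°. I'll line up in front, at z 100, and compare hood and module in the same view.

Scaled: 150 mm / 1000 = 0.15, 100 mm / 1000 = 0.1.

Call:
advance --motion '[[[0.038,0.044,0],[0,0,0]],[[0.076,0.089,0.01],[0,0,0]],[[0.076,0.089,0.05],[0,0,0]],[[0.076,0.089,0.1],[0,0,0]],[[0.076,0.089,0.14],[0,0,0]],[[0.076,0.089,0.15],[0,0,0]],[[0.076,0.089,0.15],[0,0,0]],[[0.076,0.089,0.15],[0,0,0]]]'

```text
clock: 6.3
position: [420.0, 384.0, 103.6]
ee_rot: [-0.03, 1.0, 0.001, 0.002]
contact_force: [-0.5, 0.2, -1.5]
gripper_width: 44.9
grasp_force: 62.7
```

Run:
```python
from h import *
s=status.read_state();c=optics.get_calibration("wrist");im=optics.get_image("wrist");cv2.imwrite("pics/w5.png",im)
import pickle;pickle.dump(c,open("c5.pkl","wb"))
print(s["position"],s["ee_rot"])
h=cv2.cvtColor(im,cv2.COLOR_BGR2HSV)
for b in blobs(cv2.inRange(h,(20,120,100),(35,255,255)),20): print("yel",*rect(cast("wrist",b[:,0],54,c)),cv2.boundingRect(b))
for n in("top",):
    im=optics.get_image(n);cv2.imwrite("pics/top5.png",im)
```

```text
[419.96067587 384.03463537 103.56355749] [-0.03033471  0.99953755  0.00149753  0.00150107]
```

View pics/w5.png

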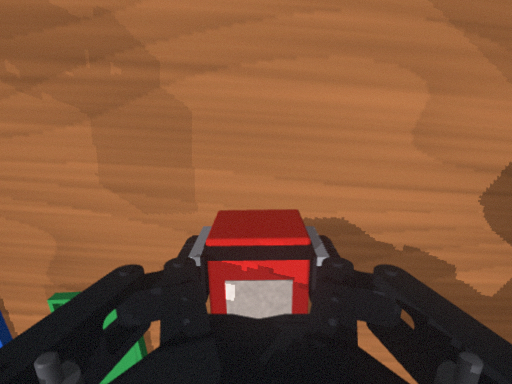

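Run:
```python
from h import *
for n,f,am in(("top","top0",8),("scene","scene0",8)):
    im=cv2.imread(f"pics/{f}.png");h=cv2.cvtColor(im,cv2.COLOR_BGR2HSV)
    m=cv2.inRange(h,(19,110,110),(36,255,255))
    for b in blobs(m,am): print(n,*rect(cast(n,b[:,0],54)),cv2.boundingRect(b))
# roof back/front corners in scene, approximate
print(cast("scene",[(391,250),(432,268),(373,284),(413,307)],54).round())
cv2.imwrite("pics/z5.png",cv2.resize(cv2.imread("pics/scene0.png")[230:320,350:450],None,fx=6,fy=6,interpolation=cv2.INTER_CUBIC))
```

```text
top [526.5 388.6] [76.1  6.4] -85.9 (109, 196, 31, 5)
scene [527.8 388.1] [77.8  6.9] -86.4 (390, 248, 43, 22)
scene [-226.6   50.7] [79.8 40. ] 24.4 (417, 85, 13, 10)
scene [-332.6  214.4] [328.8 194.4] 14.7 (448, 78, 64, 42)
scene [-1523.7  -133.6] [334.  245.2] 14.8 (467, 15, 45, 18)
scene [-1506.2  -430.8] [282.1  85.4] 22.0 (433, 10, 15, 10)
[[535. 352.  54.]
 [524. 426.  54.]
 [624. 370.  54.]
 [621. 440.  54.]]
```

View pics/z5.png

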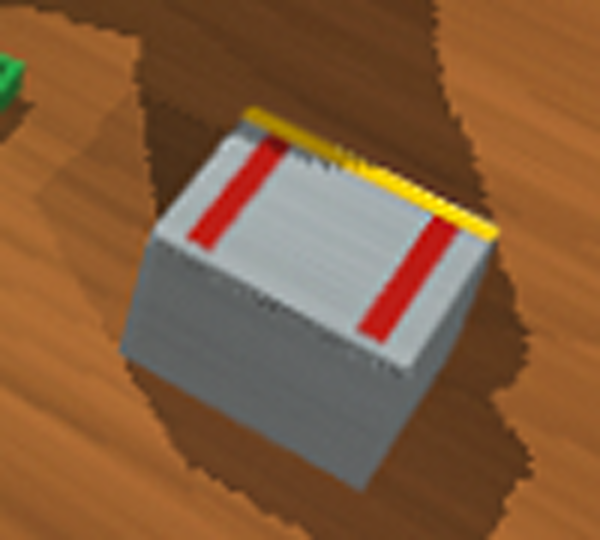

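Scene zoom shows the hood's yellow front strip top-right, roof clear. The strip's centre agrees at ≈(527.8, 389), yaw 3.6°. Lowering in front of the hood.

Scaled: 77 mm / 1000 = 0.077, -1.5 mm / 1000 = -0.0015.

Call:
advance --motion '[[[0,-0.0015,0.04],[0,0,0]],[[0,-0.0015,0.065],[0,0,0]],[[0,-0.0015,0.077],[0,0,0]],[[0,-0.0015,0.077],[0,0,0]],[[0,-0.0015,0.077],[0,0,0]],[[0,-0.0015,0.077],[0,0,0]]]'

```text
clock: 7.0
position: [419.2, 382.6, 25.9]
ee_rot: [-0.03, 1.0, 0.001, 0.001]
contact_force: [1.2, -1.0, -2.5]
gripper_width: 45.5
grasp_force: 62.8
```

Run:
```python
from h import *
s=status.read_state();print(s["position"],s["ee_rot"].round(4),s["contact_force"])
cv2.imwrite("pics/s6.png",cv2.resize(optics.get_image("scene")[150:320,300:470],None,fx=3.5,fy=3.5,interpolation=cv2.INTER_CUBIC))
```

```text
[419.2077287  382.5908195   25.91750335] [-3.050e-02  9.995e-01  1.200e-03  9.000e-04] [ 1.21898661 -0.97792383 -2.46533051]
```

View pics/s6.png

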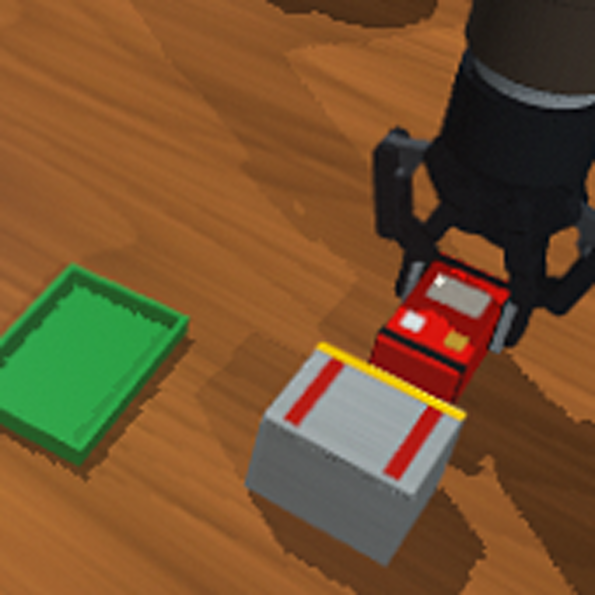

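The red module's nose is in front of the hood's mouth, centred and parallel, roof edge above it. Sliding in.

Scaled: -50 mm / 1000 = -0.05, -40 mm / 1000 = -0.04.

Call:
advance --motion '[[[-0.015,0,0],[0,0,0]],[[-0.03,0,0],[0,0,0]],[[-0.04,0,0],[0,0,0]],[[-0.05,0,0],[0,0,0]],[[-0.05,0,0],[0,0,0]]]'

```text
clock: 7.55
position: [469.7, 384.9, 24.6]
ee_rot: [-0.03, 1.0, 0.0, 0.0]
contact_force: [-0.4, -0.1, -1.8]
gripper_width: 45.3
grasp_force: 62.7
```

Call:
advance --motion '[[[-0.01,0,0],[0,0,0]],[[-0.02,0,0],[0,0,0]],[[-0.028,0,0],[0,0,0]],[[-0.028,0,0.002],[0,0,0]],[[-0.028,0,0.002],[0,0,0]],[[-0.028,0,0.002],[0,0,0]]]'

```text
clock: 8.15
position: [496.9, 386.9, 22.9]
ee_rot: [-0.031, 1.0, 0.001, 0.001]
contact_force: [1.4, -0.2, 1.3]
gripper_width: 45.4
grasp_force: 62.9
```

Call:
advance --motion '[[[0,0,0],[0,0,0]],[[0,0,0],[0,0,0]],[[0,0,0],[0,0,0]],[[0,0,0],[0,0,0]]]' --aperture 75

```text
clock: 8.55
position: [496.2, 386.4, 22.2]
ee_rot: [-0.031, 1.0, -0.0, -0.0]
contact_force: [0.6, 0.0, 0.2]
gripper_width: 75.1
grasp_force: 0.0
```

Call:
advance --motion '[[[0.02,0,0],[0,0,0]],[[0.04,0,0],[0,0,0]],[[0.055,0,0],[0,0,0]],[[0.055,0,-0.003],[0,0,0]],[[0.055,0,-0.003],[0,0,0]]]'

```text
clock: 9.05
position: [441.9, 383.7, 26.0]
ee_rot: [-0.031, 1.0, 0.001, 0.001]
contact_force: [0.6, 0.6, 0.5]
gripper_width: 75.0
grasp_force: 0.0
```

Call:
advance --motion '[[[0,0,0],[0,0,0]],[[0,0,0],[0,0,0]],[[0,0,0],[0,0,0]],[[0,0,0],[0,0,0]],[[0,0,0],[0,0,0]],[[0,0,0],[0,0,0]],[[0,0,0],[0,0,0]],[[0,0,0],[0,0,0]],[[0,0,0],[0,0,0]]]' --aperture 0

```text
clock: 9.95
position: [441.5, 383.1, 25.3]
ee_rot: [-0.03, 1.0, -0.0, -0.0]
contact_force: [-0.3, 0.4, -0.1]
gripper_width: 0.2
grasp_force: 0.0
```

Call:
advance --motion '[[[-0.01,0,0],[0,0,0]],[[-0.02,0,0],[0,0,0]],[[-0.025,0,0],[0,0,0]],[[-0.03,0,0],[0,0,0]],[[-0.03,0,0],[0,0,0]],[[-0.03,0,0],[0,0,0]]]'

```text
clock: 10.55
position: [471.6, 384.7, 25.2]
ee_rot: [-0.03, 1.0, -0.0, -0.0]
contact_force: [-0.2, -0.3, -0.3]
gripper_width: -0.1
grasp_force: 0.0
```

Call:
advance --motion '[[[-0.003,0,0],[0,0,0]],[[-0.006,0,0],[0,0,0]],[[-0.008,0,0],[0,0,0]],[[-0.008,0,0],[0,0,0]],[[-0.008,0,0],[0,0,0]]]'

```text
clock: 11.05
position: [479.7, 385.5, 25.4]
ee_rot: [-0.03, 1.0, 0.0, 0.0]
contact_force: [0.4, 0.6, -0.1]
gripper_width: -0.0
grasp_force: 0.0
```

Run:
```python
from h import *
cv2.imwrite("pics/w7.png",optics.get_image("wrist"))
```

```text
(no output)
```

View pics/w7.png

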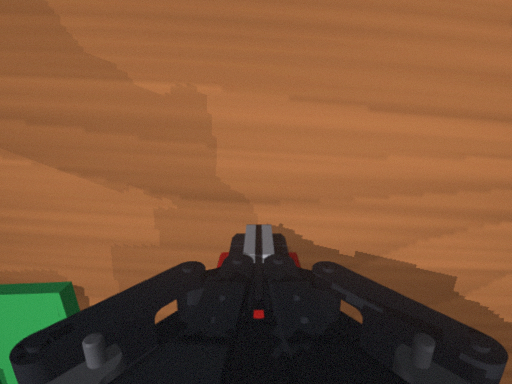

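The closed fingers are directly behind the red module, centred. I'll keep pushing in small steps until the force rises.

Scaled: -4 mm / 1000 = -0.004, -2 mm / 1000 = -0.002.

Call:
advance --motion '[[[-0.002,0,0],[0,0,0]],[[-0.004,0,0],[0,0,0]],[[-0.004,0,0],[0,0,0]],[[-0.004,0,0],[0,0,0]]]'

```text
clock: 11.5
position: [483.7, 385.7, 25.3]
ee_rot: [-0.03, 1.0, 0.0, 0.0]
contact_force: [0.6, -0.1, 0.7]
gripper_width: 0.4
grasp_force: 0.0
```

Call:
advance --motion '[[[-0.002,0,0],[0,0,0]],[[-0.003,0,0],[0,0,0]],[[-0.003,0,0],[0,0,0]],[[-0.003,0,0],[0,0,0]]]'

```text
clock: 11.9
position: [486.0, 385.5, 25.3]
ee_rot: [-0.03, 1.0, -0.0, -0.0]
contact_force: [-3.1, -1.0, 2.4]
gripper_width: -0.2
grasp_force: 2.1
```

Call:
advance --motion '[[[-0.002,0,0],[0,0,0]],[[-0.003,0,0],[0,0,0]],[[-0.003,0,0],[0,0,0]]]'

```text
clock: 12.2
position: [486.1, 385.3, 25.3]
ee_rot: [-0.03, 1.0, -0.001, -0.003]
contact_force: [-14.7, 0.9, 7.5]
gripper_width: -0.0
grasp_force: 7.2
```

Motion stopped with the force rising to 15 N: red is home. Backing off and checking numerically.

Scaled: -220 mm / 1000 = -0.22, -180 mm / 1000 = -0.18.

Call:
advance --motion '[[[0.02,0,0],[0,0,0]],[[0.06,0,0],[0,0,0]],[[0.06,0,-0.04],[0,0,0]],[[0.06,0,-0.09],[0,0,0]],[[0.06,-0.03,-0.14],[0,0,0]],[[0.05,-0.075,-0.18],[0,0,0]],[[0.04,-0.1,-0.22],[0,0,0]],[[0.04,-0.1,-0.22],[0,0,0]],[[0.04,-0.1,-0.22],[0,0,0]],[[0.04,-0.1,-0.22],[0,0,0]]]' --aperture 85

```text
clock: 13.2
position: [455.6, 283.7, 244.7]
ee_rot: [-0.03, 1.0, 0.0, -0.0]
contact_force: [-0.4, 0.2, -0.5]
gripper_width: 84.9
grasp_force: 0.0
```

Run:
```python
from h import *
s=status.read_state();c=optics.get_calibration("wrist");im=optics.get_image("wrist");cv2.imwrite("pics/w8.png",im)
print(s["position"])
h=cv2.cvtColor(im,cv2.COLOR_BGR2HSV)
for b in blobs(cv2.inRange(h,(20,120,100),(35,255,255)),20): print("yel",*rect(cast("wrist",b[:,0],54,c)),cv2.boundingRect(b))
for b in blobs(mask(im,"red"),20): print("red",*rect(cast("wrist",b[:,0],40,c)),cv2.boundingRect(b))
# black/red rear band edge: all non-wood darkish near
for col in("blue","green"):
    for b in blobs(mask(im,col),300): print(col,*rect(cast("wrist",b[:,0],12,c)),cv2.boundingRect(b))
```

```text
[455.57622302 283.6770171  244.71794653]
yel [527.5 424.3] [11.7  4.1] -86.9 (361, 237, 10, 4)
yel [531.  373.5] [42.9  5.5] -86.7 (308, 237, 35, 5)
red [568.9 370.6] [53.7  7.2] 3.6 (313, 242, 8, 37)
red [507.4 384.8] [53.9 44.8] -86.7 (312, 201, 44, 34)
blue [572.   95.9] [101.9  82. ] 9.6 (85, 206, 65, 70)
green [583.6 240. ] [123.3  77.7] 7.6 (189, 213, 62, 81)
```

Run:
```python
from h import *
im=cv2.imread("pics/w8.png")
print([(r,im[r,334].tolist()) for r in range(196,246,1)])
c=optics.get_calibration("wrist")
print(cast("wrist",[(334,r) for r in(208,210,212,214)],40,c)[:,0].round(1))
```

```text
[(196, [51, 87, 135]), (197, [53, 87, 136]), (198, [58, 91, 142]), (199, [53, 90, 144]), (200, [57, 92, 145]), (201, [33, 55, 126]), (202, [25, 34, 121]), (203, [23, 34, 119]), (204, [26, 39, 124]), (205, [19, 34, 121]), (206, [11, 22, 119]), (207, [32, 38, 125]), (208, [21, 35, 122]), (209, [29, 35, 127]), (210, [37, 43, 189]), (211, [39, 48, 212]), (212, [30, 40, 134]), (213, [37, 39, 67]), (214, [39, 42, 53]), (215, [36, 41, 50]), (216, [40, 43, 55]), (217, [39, 43, 96]), (218, [31, 42, 192]), (219, [45, 55, 219]), (220, [38, 44, 212]), (221, [40, 47, 213]), (222, [43, 52, 217]), (223, [38, 42, 215]), (224, [63, 70, 211]), (225, [177, 183, 216]), (226, [195, 201, 216]), (227, [192, 200, 214]), (228, [186, 194, 210]), (229, [181, 188, 207]), (230, [184, 193, 209]), (231, [190, 199, 214]), (232, [196, 204, 221]), (233, [191, 198, 214]), (234, [122, 124, 135]), (235, [149, 145, 148]), (236, [136, 156, 165]), (237, [78, 190, 225]), (238, [54, 197, 230]), (239, [52, 172, 212]), (240, [41, 140, 176]), (241, [69, 119, 141]), (242, [107, 109, 113]), (243, [112, 109, 111]), (244, [115, 113, 116]), (245, [114, 112, 116])]
[493.2 495.9 498.5 501.2]
```

Run:
```python
from h import *
print(cast("wrist",[(334,234.2)],54),cast("wrist",[(334,209.5)],40))
```

```text
[[522.7359648  383.40479941  54.        ]] [[495.2085283  383.34975416  40.        ]]
```

Call:
advance --motion '[[[-0.012,-0.045,0],[0,0,0.0064]],[[-0.024,-0.09,0],[0,0,0.0159]],[[-0.036,-0.135,0],[0,0,0.0223]],[[-0.048,-0.18,0],[0,0,0.0318]],[[-0.06,-0.225,0],[0,0,0.0382]],[[-0.072,-0.27,0],[0,0,0.0477]],[[-0.084,-0.315,0],[0,0,0.0541]],[[-0.096,-0.36,0],[0,0,0.0637]],[[-0.108,-0.405,0],[0,0,0.07]],[[-0.12,-0.45,0],[0,0,0.0818]]]'

```text
clock: 14.25
position: [603.1, -159.0, 242.8]
ee_rot: [0.098, 0.995, -0.0, -0.002]
contact_force: [1.3, 0.2, 0.3]
gripper_width: 85.1
grasp_force: 0.0
```

Call:
advance --motion '[[[-0.037,-0.069,0],[0,0,0]],[[-0.037,-0.069,0],[0,0,0]],[[-0.037,-0.069,0],[0,0,0]],[[-0.037,-0.069,0],[0,0,0]],[[-0.037,-0.069,0],[0,0,0]]]'

```text
clock: 14.75
position: [625.4, -231.6, 244.1]
ee_rot: [0.097, 0.995, 0.0, -0.001]
contact_force: [0.0, -0.5, 0.6]
gripper_width: 85.0
grasp_force: 0.0
```

Run:
```python
from h import *
s=status.read_state();c=optics.get_calibration("wrist");im=optics.get_image("wrist");cv2.imwrite("pics/w9.png",im)
print(s["position"],s["ee_rot"])
for b in blobs(mask(im,"blue"),300): print(*rect(cast("wrist",b[:,0],40,c)),cv2.boundingRect(b))
```

```text
[ 625.44651531 -231.59443738  244.0824193 ] [ 9.71415126e-02  9.95270002e-01  1.55528145e-04 -1.06095703e-03]
[ 630.4 -231.2] [69.7 44.8] -11.1 (240, 149, 37, 57)
[584.2  58.4] [112.8  58.4] 9.5 (463, 36, 49, 110)
```

Red protrudes ~27.5 mm, as it should. Blue is centred under the gripper; grasping it.

Scaled: 222 mm / 1000 = 0.222, 100 mm / 1000 = 0.1.

Call:
advance --motion '[[[-0.0025,0.001,0.05],[0,0,0]],[[-0.0025,0.001,0.1],[0,0,0]],[[-0.0025,0.001,0.145],[0,0,0]],[[-0.0025,0.001,0.185],[0,0,0]],[[-0.0025,0.001,0.21],[0,0,0]],[[-0.0025,0.001,0.222],[0,0,0]],[[-0.0025,0.001,0.222],[0,0,0]],[[-0.0025,0.001,0.222],[0,0,0]]]'

```text
clock: 15.6
position: [629.5, -232.2, 25.0]
ee_rot: [0.097, 0.995, -0.0, 0.001]
contact_force: [0.6, 0.5, 0.8]
gripper_width: 84.9
grasp_force: 0.0
```

Call:
advance --motion '[[[0,0,0],[0,0,0]],[[0,0,0],[0,0,0]],[[0,0,0],[0,0,0]],[[0,0,0],[0,0,0]],[[0,0,0],[0,0,0]],[[0,0,0],[0,0,0]],[[0,0,0],[0,0,0]],[[0,0,0],[0,0,0]]]' --aperture 30

```text
clock: 16.4
position: [629.1, -232.7, 24.9]
ee_rot: [0.098, 0.995, -0.0, 0.001]
contact_force: [-0.7, 1.2, 6.5]
gripper_width: 44.9
grasp_force: 63.8
```

Call:
advance --motion '[[[0,0,-0.04],[0,0,0]],[[0,0,-0.08],[0,0,0]],[[0,0,-0.08],[0,0,0]],[[0,0,-0.08],[0,0,0]],[[0,0,-0.08],[0,0,0]]]'

```text
clock: 16.9
position: [626.5, -232.2, 101.1]
ee_rot: [0.098, 0.995, 0.001, -0.002]
contact_force: [-0.7, -1.0, -3.1]
gripper_width: 45.2
grasp_force: 63.0
```

Run:
```python
from h import *
s=status.read_state();c=optics.get_calibration("wrist");im=optics.get_image("wrist");cv2.imwrite("pics/w10.png",im)
print(s["position"],s["ee_rot"],s["gripper_width"])
for b in blobs(mask(im,"blue"),200): print(cv2.boundingRect(b),*rect(cast("wrist",b[:,0],s["position"][2]+18,c)))
# edges along centre column
col=im[120:320,258];print([(120+i,int(v.max())) for i,v in enumerate(col) if i%3==0])
```

```text
[ 626.49985917 -232.15702699  101.1224018 ] [ 9.83822311e-02  9.95146137e-01  5.43869333e-04 -2.19223863e-03] 45.21031930992769
(205, 200, 107, 119) [ 621.3 -229.8] [57.6 44.3] -11.3
(204, 163, 109, 22) [ 582.2 -222.1] [43.6  8.5] 78.8
[(120, 186), (123, 188), (126, 186), (129, 184), (132, 191), (135, 193), (138, 190), (141, 184), (144, 185), (147, 189), (150, 188), (153, 198), (156, 196), (159, 195), (162, 102), (165, 109), (168, 112), (171, 115), (174, 115), (177, 170), (180, 213), (183, 224), (186, 53), (189, 54), (192, 48), (195, 57), (198, 57), (201, 181), (204, 206), (207, 202), (210, 205), (213, 206), (216, 204), (219, 206), (222, 192), (225, 240), (228, 233), (231, 239), (234, 238), (237, 238), (240, 240), (243, 237), (246, 238), (249, 236), (252, 238), (255, 238), (258, 200), (261, 175), (264, 169), (267, 167), (270, 140), (273, 137), (276, 153), (279, 154), (282, 152), (285, 149), (288, 158), (291, 153), (294, 154), (297, 152), (300, 154), (303, 154), (306, 149), (309, 154), (312, 150), (315, 153), (318, 104)]
```

Run:
```python
from h import *
s=status.read_state();r=cast("wrist",[(258,177)],116)[0];print(r,s["position"])
off=totool(r-s["position"]);print("rear in tool",off)
cen=off[0]-45  # module centre along tool x
im=cv2.imread("pics/scene0.png")
for b in blobs(mask(im,"blue"),500)+blobs(mask(im,"green"),500): print(*rect(cast("scene",b[:,0],12)))
yaw=np.radians(189.8);tx=np.array([np.cos(yaw),np.sin(yaw),0])
tgt=np.array([582.5,94.5,s["position"][2]])-cen*tx
print(cen,tgt,totool(tgt-s["position"]))
```

```text
[ 584.26944703 -222.57449532  116.        ] [ 626.55993461 -232.23043686  100.89534118]
rear in tool [ 43.43341754   1.20069395 -14.89865225]
[588.4  97.4] [130.3  83.5] 9.9
[-648.4  197. ] [567.8  85. ] 15.2
[589.1 240.1] [130.7  81.8] 7.2
[-1130.7  -406.3] [1858.6  342.5] 27.4
-1.5665824560986792 [580.95627727  94.23335278 100.89534118] [108.59276367 311.23225851   0.62645716]
```

Scaled: 311.5 mm / 1000 = 0.3115, 108 mm / 1000 = 0.108, -0.367 rad / 3.1416 = -0.1168.

Call:
advance --motion '[[[0.013,0.038,-0.03],[0,0,-0.0159]],[[0.027,0.077,-0.04],[0,0,-0.0318]],[[0.04,0.116,-0.04],[0,0,-0.0477]],[[0.054,0.155,-0.04],[0,0,-0.0637]],[[0.067,0.194,-0.04],[0,0,-0.0796]],[[0.08,0.233,-0.04],[0,0,-0.0955]],[[0.094,0.272,-0.04],[0,0,-0.1168]],[[0.108,0.3115,-0.04],[0,0,-0.1168]],[[0.108,0.3115,-0.04],[0,0,-0.1168]],[[0.108,0.3115,-0.04],[0,0,-0.1168]]]'

```text
clock: 17.95
position: [582.0, 94.9, 141.8]
ee_rot: [-0.086, 0.996, -0.0, -0.002]
contact_force: [-0.2, -0.1, -2.9]
gripper_width: 45.1
grasp_force: 63.4
```

Run:
```python
from h import *
s=status.read_state();c=optics.get_calibration("wrist");im=optics.get_image("wrist");cv2.imwrite("pics/w11.png",im)
print(s["position"],s["ee_rot"].round(4))
for b in blobs(mask(im,"blue"),200): print("b",cv2.boundingRect(b),*rect(cast("wrist",b[:,0],12,c)))
```

```text
[582.01233832  94.89793596 141.76202886] [-8.630e-02  9.963e-01 -5.000e-04 -1.600e-03]
b (205, 200, 107, 119) [659.4 110.2] [135.9 104.8] 10.0
b (204, 126, 109, 59) [550.4  90.7] [102.7  53.8] -80.1
```

View pics/w11.png

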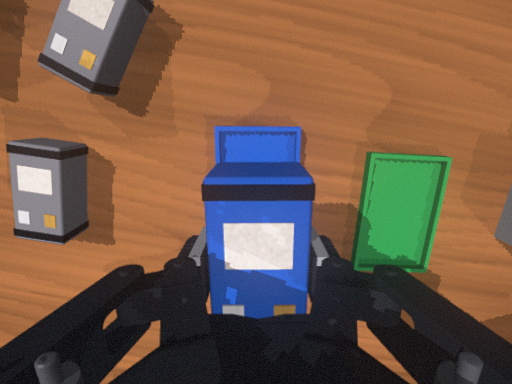

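The held blue module is laterally centred over the blue tray, whose near wall is visible at (216–301, 127). Green tray at (403,212) and the greys at the left are clear.

Run:
```python
from h import *
print(cast("wrist",[(216,127),(258,127),(301,127)],12).round(1))
p=[(368,152),(451,156),(428,272),(354,269)];q=cast("wrist",p,12);print("green",q.round(1),q.mean(0))
```

```text
[[531.5  48.   12. ]
 [525.   85.4  12. ]
 [518.3 123.7  12. ]]
green [[529.5 189.8  12. ]
 [519.  269.3  12. ]
 [640.7 288.5  12. ]
 [649.9 208.9  12. ]] [584.78217963 239.14296277  12.        ]
```

Call:
advance --motion '[[[0,0,0.04],[0,0,0]],[[0,0,0.08],[0,0,0]],[[0,0,0.1],[0,0,0]],[[0,0,0.11],[0,0,0]],[[0,0,0.11],[0,0,0]],[[0,0,0.11],[0,0,0]]]'

```text
clock: 18.6
position: [584.0, 93.7, 34.2]
ee_rot: [-0.085, 0.996, 0.0, 0.001]
contact_force: [0.3, -0.1, -2.4]
gripper_width: 45.4
grasp_force: 63.3
```

Careful with the scale: shifts go in shares of 1000 mm and turns go in shares of 180 degrees. That gives: 2 mm / 1000 = 0.002.

Call:
advance --motion '[[[0,0,0.002],[0,0,0]],[[0,0,0.002],[0,0,0]],[[0,0,0.002],[0,0,0]]]'

```text
clock: 18.9
position: [583.4, 94.2, 32.2]
ee_rot: [-0.085, 0.996, 0.0, 0.001]
contact_force: [-0.5, 0.4, -3.8]
gripper_width: 45.0
grasp_force: 63.3
```

Call:
advance --motion '[[[0,0,0],[0,0,0]],[[0,0,0],[0,0,0]],[[0,0,0],[0,0,0]],[[0,0,0],[0,0,0]],[[0,0,0],[0,0,0]]]' --aperture 80

```text
clock: 19.4
position: [583.1, 94.1, 31.4]
ee_rot: [-0.085, 0.996, 0.0, 0.0]
contact_force: [-0.5, 0.8, 0.1]
gripper_width: 80.2
grasp_force: 0.0
```

Call:
advance --motion '[[[0,0,-0.03],[0,0,0]],[[0,0,-0.07],[0,0,0]],[[0,0,-0.12],[0,0,0]],[[0,0,-0.17],[0,0,0]],[[0,0,-0.21],[0,0,0]],[[0,0,-0.21],[0,0,0]],[[0,0,-0.21],[0,0,0]],[[0,0,-0.21],[0,0,0]]]'

```text
clock: 20.2
position: [582.1, 93.8, 239.9]
ee_rot: [-0.085, 0.996, -0.0, -0.001]
contact_force: [0.5, -0.1, 0.5]
gripper_width: 80.1
grasp_force: 0.0
```

Run:
```python
from h import *
s=status.read_state();c=optics.get_calibration("wrist");im=optics.get_image("wrist");cv2.imwrite("pics/w12.png",im)
print(s["position"],s["ee_rot"].round(4))
for b in blobs(mask(im,"blue"),200): print("b",cv2.boundingRect(b),*rect(cast("wrist",b[:,0],12,c)))
for a in(130,160,190,220):
    print(a,[*map(lambda b:(cv2.boundingRect(b),)+rect(cast("wrist",b[:,0],44,c)),blobs(cv2.inRange(im[:,:,1],0,75)&cv2.inRange(im[:,:,0],a,255),100))])
t=cv2.imread("pics/top0.png")
cv2.imwrite("pics/t12.png",optics.get_image("top"))
```

```text
[582.12685889  93.77456531 239.89120492] [-8.510e-02  9.964e-01 -2.000e-04 -1.400e-03]
b (228, 124, 62, 93) [584.5  96. ] [121.6  77.6] 9.6
130 []
160 []
190 []
220 []
```

Run:
```python
from h import *
c=optics.get_calibration("wrist");im=cv2.imread("pics/w12.png")
m=cv2.inRange(im.max(2),0,70);roi=np.zeros_like(m);roi[124:217,228:290]=255
for b in blobs(m&roi,30): print(cv2.boundingRect(b),*rect(cast("wrist",b[:,0],44,c)))
s=status.read_state();tgt=np.array([479,-189,s["position"][2]]);print(totool(tgt-s["position"]))
```

```text
(241, 206, 37, 5) [622.2 103.3] [44.1  5.1] -80.2
(239, 143, 40, 5) [547.1  89.6] [44.9  4.6] -80.2
[ 149.81474154 -261.1299519     0.69579637]
```

Blue's bands are centred in its tray (584.7, 96.5, yaw 9.8°), matching the tray. Next, green.

Scaled: -261 mm / 1000 = -0.261, -223 mm / 1000 = -0.223, 0.297 rad / 3.1416 = 0.0945.

Call:
advance --motion '[[[0.021,-0.037,0],[0,0,0.0159]],[[0.043,-0.074,0],[0,0,0.0318]],[[0.064,-0.111,0],[0,0,0.0477]],[[0.086,-0.149,0],[0,0,0.0637]],[[0.107,-0.186,0],[0,0,0.0796]],[[0.128,-0.223,0],[0,0,0.0945]],[[0.15,-0.261,0],[0,0,0.0945]],[[0.15,-0.261,0],[0,0,0.0945]],[[0.15,-0.261,0],[0,0,0.0945]],[[0.15,-0.261,0],[0,0,0.0945]]]'

```text
clock: 21.3
position: [479.6, -188.2, 240.6]
ee_rot: [0.063, 0.998, 0.0, -0.001]
contact_force: [-0.5, 0.2, -0.1]
gripper_width: 80.1
grasp_force: 0.0
```

Run:
```python
from h import *
s=status.read_state();c=optics.get_calibration("wrist");im=optics.get_image("wrist");cv2.imwrite("pics/w13.png",im)
print(s["position"],s["ee_rot"].round(4))
for b in blobs(mask(im,"green"),300):
    r=rect(cast("wrist",b[:,0],40,c));print(*r,cv2.boundingRect(b))
    print(totool([*r[0],0]-s["position"]*[1,1,0]))
m=cv2.inRange(im.max(2),0,60);roi=np.zeros_like(m);roi[100:250,200:320]=255
for b in blobs(m&roi,30): print(cv2.boundingRect(b),*rect(cast("wrist",b[:,0],40,c)))
```

```text
[ 479.63358851 -188.24069345  240.6268619 ] [ 6.28e-02  9.98e-01  0.00e+00 -6.00e-04]
[ 477.8 -188. ] [68.4 44. ] -7.2 (239, 144, 37, 57)
[1.84928844 0.0104402  0.00185858]
(239, 202, 37, 4) [ 516.2 -192.8] [44.6  3.9] 82.8
(238, 138, 39, 5) [ 439.3 -183. ] [44.3  4.6] 82.9
```

Scaled: 217 mm / 1000 = 0.217, 207 mm / 1000 = 0.207.

Call:
advance --motion '[[[0.002,0,0.05],[0,0,0]],[[0.002,0,0.1],[0,0,0]],[[0.002,0,0.145],[0,0,0]],[[0.002,0,0.185],[0,0,0]],[[0.002,0,0.207],[0,0,0]],[[0.002,0,0.217],[0,0,0]],[[0.002,0,0.217],[0,0,0]],[[0.002,0,0.217],[0,0,0]]]'

```text
clock: 22.15
position: [478.8, -188.0, 25.2]
ee_rot: [0.062, 0.998, -0.0, 0.001]
contact_force: [0.7, -0.9, 0.5]
gripper_width: 79.9
grasp_force: 0.0
```

Call:
advance --motion '[[[0,0,0],[0,0,0]],[[0,0,0],[0,0,0]],[[0,0,0],[0,0,0]],[[0,0,0],[0,0,0]],[[0,0,0],[0,0,0]],[[0,0,0],[0,0,0]],[[0,0,0],[0,0,0]],[[0,0,0],[0,0,0]]]' --aperture 30

```text
clock: 22.95
position: [478.5, -188.6, 25.7]
ee_rot: [0.063, 0.998, -0.0, 0.001]
contact_force: [-0.4, 1.3, 6.0]
gripper_width: 45.0
grasp_force: 62.9
```

Call:
advance --motion '[[[0,0,-0.04],[0,0,0]],[[0,0,-0.08],[0,0,0]],[[0,0,-0.13],[0,0,0]],[[0,0,-0.13],[0,0,0]],[[0,0,-0.13],[0,0,0]],[[0,0,-0.13],[0,0,0]]]'

```text
clock: 23.55
position: [476.0, -188.2, 152.9]
ee_rot: [0.063, 0.998, 0.0, -0.002]
contact_force: [-0.6, -0.2, -3.4]
gripper_width: 44.7
grasp_force: 62.7
```

Run:
```python
from h import *
s=status.read_state();c=optics.get_calibration("wrist");im=optics.get_image("wrist");cv2.imwrite("pics/w14.png",im)
print(s["position"],s["ee_rot"].round(4))
m=cv2.inRange(im.max(2),0,70);roi=np.zeros_like(m);roi[150:215,205:311]=255
for b in blobs(m&roi,100): print(cv2.boundingRect(b),*rect(cast("wrist",b[:,0],s["position"][2]+15,c)))
yaw=np.radians(187.3);cen=-1
tgt=np.array([584,238.5,s["position"][2]])-cen*np.array([np.cos(yaw),np.sin(yaw),0])
print(tgt,totool(tgt-s["position"]))
```

```text
[ 476.01818411 -188.15821403  152.85123096] [ 6.35e-02  9.98e-01  4.00e-04 -1.60e-03]
(205, 179, 106, 16) [ 437.2 -182.1] [43.9  6.4] 82.8
[583.00810556 238.37293539 152.85123096] [-5.21926842e+01  4.36636673e+02 -6.66934528e-02]
```

Scaled: 437 mm / 1000 = 0.437, 389 mm / 1000 = 0.389, -0.255 rad / 3.1416 = -0.0812.

Call:
advance --motion '[[[-0.006,0.048,0],[0,0,-0.0095]],[[-0.012,0.097,0],[0,0,-0.0191]],[[-0.017,0.145,0],[0,0,-0.0286]],[[-0.023,0.194,0],[0,0,-0.0382]],[[-0.029,0.242,0],[0,0,-0.0477]],[[-0.035,0.291,0],[0,0,-0.0573]],[[-0.041,0.34,0],[0,0,-0.0668]],[[-0.047,0.389,0],[0,0,-0.0764]],[[-0.052,0.437,0],[0,0,-0.0812]],[[-0.052,0.437,0],[0,0,-0.0812]]]'

```text
clock: 24.6
position: [584.8, 243.8, 151.4]
ee_rot: [-0.067, 0.998, -0.0, -0.001]
contact_force: [-0.9, -0.9, -1.8]
gripper_width: 45.2
grasp_force: 62.9
```

Call:
advance --motion '[[[0,0,0],[0,0,0]],[[0,0,0],[0,0,0]]]'

```text
clock: 24.8
position: [583.2, 237.6, 152.4]
ee_rot: [-0.064, 0.998, -0.001, -0.002]
contact_force: [0.3, 0.2, -2.0]
gripper_width: 45.3
grasp_force: 62.9
```

Run:
```python
from h import *
s=status.read_state();c=optics.get_calibration("wrist");im=optics.get_image("wrist");cv2.imwrite("pics/w15.png",im)
print(s["position"],s["ee_rot"].round(4))
for b in blobs(mask(im,"green"),200):
    print("g",cv2.boundingRect(b),*rect(cast("wrist",b[:,0],12,c)))
    k=b[:,0];r0=k[:,1].min();e=k[k[:,1]<=r0+1];q=cast("wrist",[(e[:,0].min(),r0),(e[:,0].max(),r0)],12,c);print(e.min(0),e.max(0),q.round(1),totool(q.mean(0)-s["position"]))
```

```text
[583.21893094 237.57361682 152.43308597] [-0.0641  0.9979 -0.001  -0.0018]
g (206, 195, 105, 124) [664.5 249.6] [146.7 107.2] 7.4
[206 195] [310 196] [[598.5 188.2  12. ]
 [585.1 291.5  12. ]] [ -9.14841804   1.35556261 140.40787087]
g (204, 126, 110, 53) [549.7 234.9] [107.4  50. ] -82.6
[218 126] [299 127] [[529.8 193.9  12. ]
 [520.  269.4  12. ]] [ 58.22538169   1.73531971 140.58431861]
```

Aligned with the green tray to about 2 mm; lowering and releasing.

Scaled: 120 mm / 1000 = 0.12, 108 mm / 1000 = 0.108.

Call:
advance --motion '[[[-0.002,0.0005,0.04],[0,0,0]],[[-0.002,0.0005,0.08],[0,0,0]],[[-0.002,0.0005,0.108],[0,0,0]],[[-0.002,0.0005,0.12],[0,0,0]],[[-0.002,0.0005,0.12],[0,0,0]],[[-0.002,0.0005,0.12],[0,0,0]],[[-0.002,0.0005,0.12],[0,0,0]]]'

```text
clock: 25.55
position: [587.3, 239.9, 36.4]
ee_rot: [-0.064, 0.998, 0.001, 0.002]
contact_force: [1.1, -0.4, -2.9]
gripper_width: 44.8
grasp_force: 63.0
```

Call:
advance --motion '[[[0,0,0],[0,0,0]],[[0,0,0],[0,0,0]],[[0,0,0],[0,0,0]],[[0,0,0],[0,0,0]],[[0,0,0],[0,0,0]]]' --aperture 80

```text
clock: 26.05
position: [586.1, 239.4, 34.5]
ee_rot: [-0.064, 0.998, 0.0, 0.0]
contact_force: [-0.2, 0.1, -0.0]
gripper_width: 80.0
grasp_force: 0.0
```

Call:
advance --motion '[[[0,0,-0.03],[0,0,0]],[[0,0,-0.07],[0,0,0]],[[0,0,-0.12],[0,0,0]],[[0,0,-0.17],[0,0,0]],[[0,0,-0.21],[0,0,0]],[[0,0,-0.21],[0,0,0]],[[0,0,-0.21],[0,0,0]],[[0,0,-0.21],[0,0,0]]]'

```text
clock: 26.85
position: [585.3, 238.9, 242.7]
ee_rot: [-0.064, 0.998, -0.0, -0.001]
contact_force: [-0.4, 0.8, -0.7]
gripper_width: 80.0
grasp_force: 0.0
```

Run:
```python
from h import *
s=status.read_state();c=optics.get_calibration("wrist");im=optics.get_image("wrist");cv2.imwrite("pics/w16.png",im)
for b in blobs(mask(im,"green"),200):
    x,y,w,h=cv2.boundingRect(b);print("g",(x,y,w,h),*rect(cast("wrist",b[:,0],12,c)))
    m=cv2.inRange(im.max(2),0,60);roi=np.zeros_like(m);roi[y:y+h,x:x+w]=255
    for d in blobs(m&roi,30): print(cv2.boundingRect(d),*rect(cast("wrist",d[:,0],44,c)))
```

```text
g (228, 122, 61, 92) [584.9 238.8] [121.3  75.7] 5.9
(242, 205, 37, 4) [624.6 247.8] [44.4  3.9] -82.6
(240, 141, 40, 5) [547.9 237.1] [45.4  4.6] -82.6
```

Call:
advance --motion '[[[0.045,0,0],[0,0,0]],[[0.09,0,0],[0,0,0]],[[0.135,0,0],[0,0,0]],[[0.15,0,0],[0,0,0]],[[0.15,0,0],[0,0,0]]]'

```text
clock: 27.4
position: [435.1, 219.2, 243.6]
ee_rot: [-0.065, 0.998, -0.001, -0.001]
contact_force: [-0.3, 0.5, 0.3]
gripper_width: 79.7
grasp_force: 0.0
```

```bash
python3 -c "
from h import *
cv2.imwrite('pics/end.png',cv2.resize(optics.get_image('scene'),(800,600)))"
```

```text
(no output)
```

View pics/end.png

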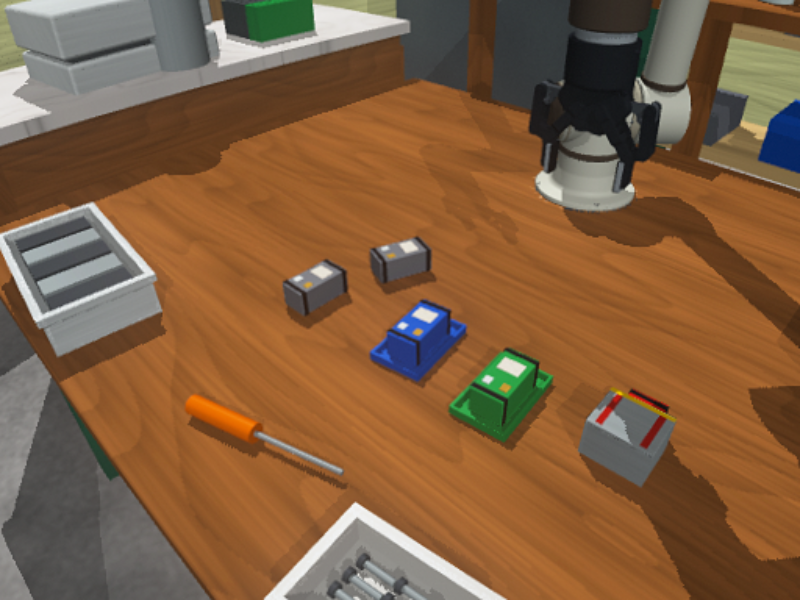

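The final view shows blue (418,335) and green (503,388) flat in their trays. Red's end protrudes from under the hood at (650,400), and the greys are untouched.

```bash
python3 -c "
from bench import arm, optics, status, job
print(job.job_done())"
```

```text
the job is handed in; nothing more can be done
None
```

Job handed in at about 27 s on the clock, done in the order asked: red is under the hood against the back wall, blue and green lie flat in their trays, and the two grey modules were not touched.

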